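# Back the indexing spindle off one notch

### The arm

A 7-joint arm with a two-finger parallel gripper is mounted at the origin on a cart in front of the work surface, level with it; the furniture and walls round the work are solid. World frame = base frame: x ahead of the robot, y to its left, z up, the work surface at z = 0. Lengths are in m, angles in degrees, forces in N, time in s.
With the tool pointing down it reaches from about 0.35 to 0.9 m from the base axis. Payload 19.9 kg.
Tool frame: the origin (TCP) lies at the very end of the fingers, on their centre line; the grasp point (between the pads) lies 19 mm behind it; z points along the fingers, y is the line along which they close (so a half turn about z gives the same grasp; the last joint's range is limited). The gripper opens to 94 mm and grips with 3 to 60 N. Pads are 16 mm wide; open, the fingers measure 119 mm over their backs; the gripper's body (75 mm by 177 mm) begins 78 mm behind the grasp point.
Start: joints at [-72.68, 23.915, -0.59, 92.452, 0.269, 63.638, -3.037], TCP at [0.211, 0.588, 0.205] pointing down, gripper open.
Joint ranges: [-161.28, 161.28], [-22.2, 115.67], [-73.04, 71.86], [3.21, 147.25], [-68.34, 248.33], [10.77, 114.83], [-161.83, 161.83]. Speed limits (degrees/s): [108.29, 108.29, 136.94, 136.94, 172.46, 172.46, 172.46].

### API

Orientations are given as a 3x3 rotation matrix whose columns are the frame's x, y, z axes.
In Python, from cell import sensors, imaging, job_done gives the robot as it stands. The module is installed in compiled form; this text tells all that it offers.
- The arm moves only by the shell command python3 -m jog 'ROWS' [FORCE]. ROWS is JSON, a list of rows, each a list of 5 numbers: the shift along the world's x, y, z in units of 0.15 m (1.0 is 0.15 m), then the turn about the world's z in units of pi rad (1.0 is pi rad), then the opening, from 0 (shut) to 1 (fully open). A call has 1 to 20 rows; each row is the pose to reach, as a shift and turn from the pose commanded when the call began, turning the shorter way round; what a row does not reach only later rows make up. A row lasts 1/10 s, in which the tool goes at most 50 mm and 8.59 degrees, less where a joint would pass 70% of its speed; a pose out of reach is approached as far as the arm can. A call with a number of a shift or a turn outside -1 to 1 is refused whole. A call with a gripper value outside its range is refused whole. The fingers move at their own pace and stop on an object; FORCE is the grip in N (left out, the last holds). Time passes only in rows, so rows that repeat a pose let the fingers close. It gives the time, the measured TCP pose, the force, the opening and the grip force at its end, in the units of the state.
- sensors.observe(): the state, without advancing time (a new reading comes with each control period).
- imaging.read_camera(name): name is "scene" or "side" or "wrist"; returns a dict with "color" (400x640x3 uint8, red, green, blue), "intrinsics" (3x3 intrinsics, pixels), "extrinsics" (4x4, takes a point from world to camera coordinates); the wrist camera has in their place "T_tool_cam" (4x4, takes a point from camera to tool coordinates, whose origin is the TCP and whose axes are the flange's). Camera axes: x right, y down, z forward; pixel columns grow to the right and rows downward; lengths in m; the calibration is good to about 2 mm. A picture is of the moment at which its call begins: read the wrist's pose just before it. There is no depth.
- job_done(): hands the job in; it is judged then, once.
The state is a dict: "t": time; "joint_positions": joint angles; "qvel": joint speeds; "joint_torque": joint torques, N m; "eef_pos": TCP position; "tcp_rot": TCP orientation; "wrist_force": force on the tool from outside, world axes, zero at the start; "moment": the same for the moment, N m; "gripper_width": finger opening in m; "grasp_force": force on a finger pad.
Only numpy, scipy, OpenCV 4.12 (cv2) and the standard library are available. Lean on these libraries where they do the work, as an engineer would, in place of code of your own. Each camera call takes 0.05 s, during which the arm holds its last target. There are 200 camera calls.

### The job

The green indexing stand on the bench has been advanced one notch too far. Using only the fingertips, without gripping or lifting anything, flip its pawl up and over to the left so that it lies thrown back clear of the toothed wheel, push the red-balled spoke to the left so that the wheel turns back by exactly one notch, then tip the pawl over to the right again so that it drops fully into that next notch. Push gently, and leave the wax tin, the mahogany block and the brass weight where they stand.

Things in the scene. Friction and masses are not known exactly. Their poses are not given: they have to be found in the camera images.
- stand: Green indexing stand, fixed; base 150 x 210 x 14 mm. Origin under the middle of the toothed wheel, at bench height; x along the spindle, away from the star handle (roughly away from the robot), y to the left as seen from the handle side, z up. Behind the wheel: green uprights at x = 22 to 38 mm, up to 200 mm high, and a wooden disc 104 mm across at x = 54 to 66 mm.
- axle (a point): Centre of the toothed wheel (steel, 120 mm across, 12 mm thick), on the spindle axis, 112 mm above the stand's origin. Wheel and pawl lie in the stand's plane x = 0; the star handle, four spokes with balls, in the plane x = -55 mm.
- wheel (a joint): Turn of wheel and star handle, rad; positive = backward (top moves left, +y). Starts at -0.12 to 0 (play); the seated pawl stops it at 0. One notch is 0.524 (12 teeth, 12 mm high). It stays where left (friction about 1.5 N at a spoke end). The pawl drops fully into the next notch back with this at about 0.33 to 0.50; 0.42 to 0.44, with the red-balled spoke upright, is best.
- pawl (a joint): Lift of the pawl, rad: 0 = seated in a notch, 1.92 = thrown back left against its stop. About 110 g, turning easily on a pin along the stand's x. It falls by its own weight: into the wheel from below about 0.8, over to the stop from above about 1.2. The nose clears the teeth above about 0.12.
- pawl_pivot (a point): Centre of the pawl's pin, at x = 0, y = 75, z = 182 mm of the stand. Seated, the pawl's 75 mm nose arm (11 mm thick) points right and its 55 mm lever stands up, leaning 15 degrees right: a square fork, open upward. A fingertip let down into the fork to 25 mm above pin height throws the pawl over by moving about 75 mm left, and tips it back by moving right along the same line.
- crossbar (a point): Middle of the yellow crossbar at the end of the pawl's lever: round bar 12 mm thick, 44 mm long along the stand's x; moves with the pawl.
- nose_tip (a point): Lower corner of the pawl's nose, at the end of its arm; moves with the pawl.
- red_ball (a point): Centre of the red ball, 20 mm across, ending one spoke (10 mm rod), 85 mm from the spindle axis, in the plane x = -55 mm of the stand; moves with the wheel. At wheel 0 this spoke leans 25 degrees right (-y) of upright. The other three balls are black, at 90 degree steps.
- wax_tin: Round wax tin, 71 mm across, 24 mm high, loose bystander; origin under its centre.
- mahogany_block: Reddish wooden offcut 44 x 100 x 30 mm, loose bystander; origin under its centre.
- brass_weight: Brass weight with a knob, 40 x 40 x 56 mm, loose bystander; origin under its centre.

How it is judged (in metres and radians):
On the way, in this order (a step that is already met when the one before it is completed fails the run):
1. the pawl is thrown back clear of the wheel, with the wheel still in its old notch (value of joint pawl above 1.3 rad and value of joint wheel between -0.3 and 0.12 rad), for 0.2 s.
2. the wheel is turned back towards the next notch (value of joint wheel between 0.25 and 0.6 rad), for 0.2 s.
At the end, for the whole second after the job is handed in: The pawl is fully down (joint below 0.02 rad) in the next notch back: the wheel stands still between 0.25 and 0.56 rad (value of joint pawl below 0.02 rad and value of joint wheel between 0.25 and 0.56 rad and velocity of joint wheel between -0.05 and 0.05 rad/s); the robot touches nothing.
It fails at once if the wax tin, the mahogany block or the brass weight is moved by more than 20 mm (distance of any of wax_tin, mahogany_block, brass_weight from where it was at the start of the episode above 0.02 m).
It fails at once if the fingers press on the stand or its moving parts with more than 60 N (contact force between the fingers and stand above 60 N).
It also fails if it takes over 53 s, if anything falls off the work surface, if the arm or the gripper's body presses on something with over 40 N, if the wrist force passes 120 N, or if a joint passes its speed limit or range.

## Working session

There is one attempt and no reset: what is moved stays moved. The work goes in short steps, Python scripts to look and compute and a shell command to move; the robot and the scene stay as the last step left them, time stands still between calls to the robot, and variables do not carry over. Pictures are saved under pics/ and viewed, at most 10 in all, crops included, and the job is handed in when it is done.

```bash
mkdir -p pics
python3 - <<'E'
from cell import sensors, imaging
import cv2, numpy as np, pickle
s=sensors.observe(); print(s['t'],s['eef_pos'],s['tcp_rot'],s['gripper_width'],s['wrist_force'])
d={}
for n in ('scene','side'):
    c=imaging.read_camera(n); d[n]=c; cv2.imwrite(f'pics/{n}0.png',c['color'][:,:,::-1]); print(n,c['intrinsics'],c['extrinsics'])
pickle.dump(d,open('d.pkl','wb'))
E
```

```text
0.0 [0.2105673  0.58807973 0.20481743] [[-9.41486578e-01  3.37050351e-01 -2.91088692e-04]
 [ 3.37050455e-01  9.41485859e-01 -1.16977306e-03]
 [-1.20216533e-04 -1.19943721e-03 -9.99999273e-01]] 0.09402359129953188 [ 0.16204555 -0.36926749 -0.89974411]
scene [[409.15525156   0.         313.11814876]
 [  0.         409.15525156 193.51952165]
 [  0.           0.           1.        ]] [[ 0.80464471 -0.59375124  0.00252022 -0.39270674]
 [-0.39420702 -0.53738918 -0.74552914  0.35229922]
 [ 0.44401319  0.59889259 -0.66646826  0.77648051]
 [ 0.          0.          0.          1.        ]]
side [[454.60690028   0.         327.12872767]
 [  0.         454.60690028 200.09004154]
 [  0.           0.           1.        ]] [[-0.91313906 -0.40708009  0.02151418  0.51397014]
 [-0.1871697   0.3717946  -0.90925039  0.22249288]
 [ 0.36213887 -0.83429885 -0.41569323  1.13985869]
 [ 0.          0.          0.          1.        ]]
```

View pics/scene0.png

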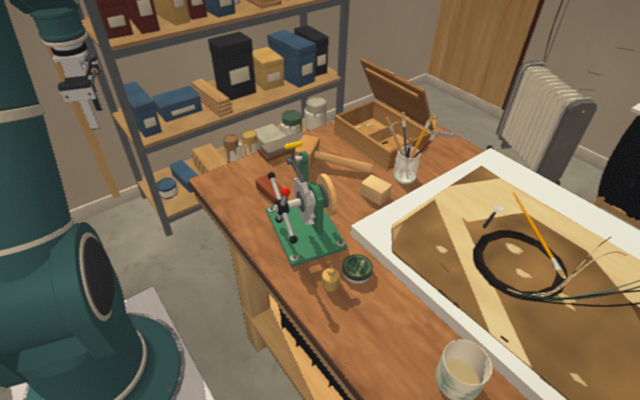

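View pics/side0.png

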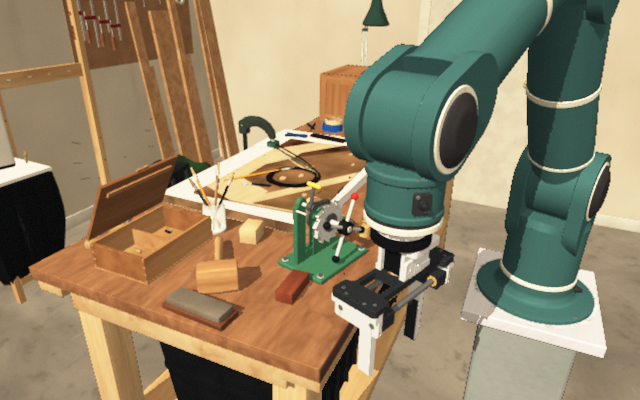

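The scene view shows the stand at about (305,215), with the yellow crossbar at (293,146) and the red ball at (285,191). In the side view the crossbar is at (314,185) and the red ball at (354,197).

```bash
cat > h.py <<'E'
import numpy as np, cv2
def ray(c,uv):
    E=c['extrinsics'];R=E[:3,:3];o=-R.T@E[:3,3]
    d=R.T@np.linalg.inv(c['intrinsics'])@[uv[0],uv[1],1];return o,d/np.linalg.norm(d)
def plane(c,uv,z):
    o,d=ray(c,uv);return o+d*(z-o[2])/d[2]
def tri(c1,u1,c2,u2):
    A=[];b=[]
    P=[ray(c1,u1),ray(c2,u2)]
    M=sum(np.eye(3)-np.outer(d,d) for o,d in P);v=sum((np.eye(3)-np.outer(d,d))@o for o,d in P)
    X=np.linalg.solve(M,v);return X,[float(np.linalg.norm(np.cross(X-o,d))) for o,d in P]
def proj(c,X):
    p=c['extrinsics'][:3,:3]@X+c['extrinsics'][:3,3];q=c['intrinsics']@p;return q[:2]/q[2]
def blobs(c,lo,hi,roi,amin=8):
    h=cv2.cvtColor(c['color'],cv2.COLOR_RGB2HSV);m=cv2.inRange(h,np.array(lo),np.array(hi))
    x0,y0,x1,y1=roi;k=np.zeros_like(m);k[y0:y1,x0:x1]=m[y0:y1,x0:x1]
    n,l,s,ce=cv2.connectedComponentsWithStats(k);return k,[(ce[i].round(2),s[i]) for i in range(1,n) if s[i,4]>=amin]
E
python3 - <<'E'
import pickle; from h import *
d=pickle.load(open('d.pkl','rb'));S,D=d['scene'],d['side']
R={'scene':(255,130,350,270),'side':(270,170,380,290)}
C={}
for n in d:
    for nm,lo,hi in (('yel',(24,170,150),(34,255,255)),('red',(0,190,150),(6,255,255)),('red2',(174,190,120),(180,255,255)),('grn',(60,90,30),(90,255,255))):
        m,b=blobs(d[n],lo,hi,R[n]); print(n,nm,b)
        if nm=='grn':
            q=cv2.approxPolyDP(cv2.convexHull(cv2.findNonZero(m)),3,True)[:,0]; print([(tuple(int(v) for v in p),plane(d[n],p,.014).round(4)) for p in q])
a=cv2.resize(d['scene']['color'][130:290,245:395],None,fx=3.5,fy=3.5,interpolation=2)
b=cv2.resize(d['side']['color'][160:320,250:320+60],None,fx=3.5,fy=3.5,interpolation=2)
w=np.hstack([a[:, :400],b[:,:400]]);cv2.imwrite('pics/crop0.png',w[:,:,::-1])
E
```

```text
scene yel [(array([292.76, 143.38]), array([286, 142,  15,   4,  21], dtype=int32))]
scene red [(array([284.68, 190.78]), array([281, 188,   9,   7,  50], dtype=int32))]
scene red2 []
scene grn [(array([303.88, 163.89]), array([300, 152,   8,  29, 130], dtype=int32)), (array([308.13, 232.59]), array([ 267,  182,   79,   84, 2470], dtype=int32))]
[((349, 268), array([ 0.5337, -0.0794,  0.014 ])), ((292, 265), array([0.4313, 0.0068, 0.014 ])), ((267, 210), array([0.4816, 0.2003, 0.014 ])), ((302, 152), array([0.7101, 0.3604, 0.014 ])), ((345, 245), array([ 0.5715, -0.0194,  0.014 ]))]
side yel []
side red [(array([354.17, 195.69]), array([351, 193,   7,   7,  36], dtype=int32))]
side red2 []
side grn [(array([372.97, 193.8 ]), array([365, 170,  15,  50, 607], dtype=int32)), (array([317.48, 250.08]), array([ 279,  198,   88,   86, 2529], dtype=int32))]
[((379, 170), array([ 0.5967, -0.5921,  0.014 ])), ((379, 219), array([ 0.4593, -0.1715,  0.014 ])), ((365, 252), array([0.4311, 0.039 , 0.014 ])), ((321, 283), array([0.479 , 0.2259, 0.014 ])), ((279, 263), array([0.6165, 0.1918, 0.014 ])), ((297, 199), array([ 0.7621, -0.1907,  0.014 ])), ((366, 170), array([ 0.6439, -0.5678,  0.014 ]))]
```

View pics/crop0.png

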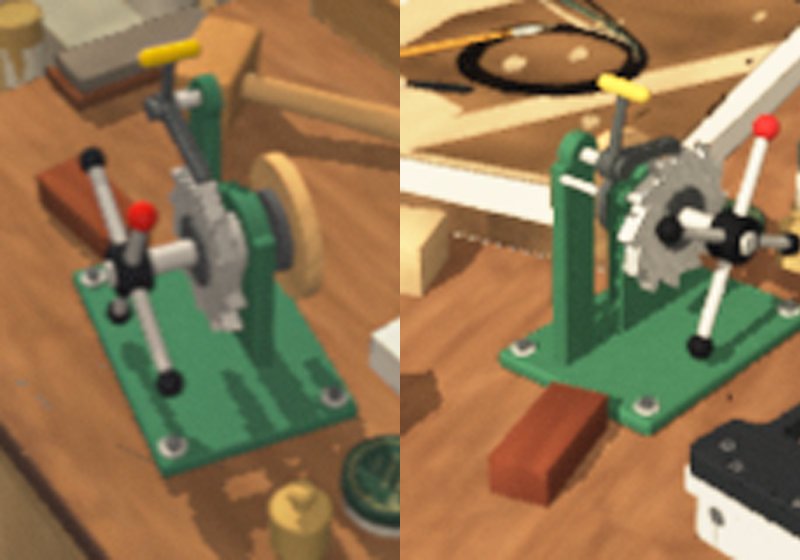

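```bash
cat > fit.py <<'E'
import pickle; from h import *
from scipy.optimize import least_squares
d=pickle.load(open('d.pkl','rb'));S,D=d['scene'],d['side']
def W(p,q):
    c,s=np.cos(p[2]),np.sin(p[2]);return np.array([p[0]+c*q[0]-s*q[1],p[1]+s*q[0]+c*q[1],q[2]])
def model(w): 
    a=np.radians(25)-w; cb=[.0608,.2351]
    return dict(c1=(-.022,*cb),c2=(.022,*cb),red=(-.055,-.085*np.sin(a),.112+.085*np.cos(a)),
     nl=(-.075,.105,.014),nr=(-.075,-.105,.014),fr=(.075,-.105,.014),fl=(.075,.105,.014))
obs=[(S,'c1',(285.9,146.3)),(S,'c2',(301.3,143.6)),(D,'c2',(307.9,183.6)),(D,'c1',(320,187.1)),
(S,'red',(285.4,191.5)),(D,'red',(354.5,196.1)),(S,'nr',(291.3,264.3)),(S,'nl',(266.4,210)),(S,'fr',(346.7,246.6)),
(D,'nl',(321.4,283.4)),(D,'fl',(278.6,262.9))]
E
python3 - <<'E'
from fit import *
print(tri(S,(293.4,145.2),D,(313.9,185.3)),tri(S,(285.4,191.5),D,(354.5,196.1)))
for c,n,u in obs[6:]: print(n,plane(c,u,.014))
# base offset in the frame unknown: fit stand origin offset ox of the base too
def f(p):
    m=model(p[3]);r=[]
    for c,n,u in obs:
        q=np.array(m[n]); 
        if n in('nl','nr','fl','fr'): q=q+[p[4],p[5],0]
        r+=list(proj(c,W(p,q))-u)
    return r
r=least_squares(f,[.53,.1,-.2,0,0,0],loss='soft_l1');print(r.x,np.round(f(r.x),1))
E
```

```text
(array([0.53854948, 0.14595073, 0.23313783]), [0.0004046020823578992, 0.0004046020823577129]) (array([0.46056053, 0.06548944, 0.18789711]), [0.0001524201470024628, 0.00015242014700253518])
nr [0.43111321 0.00949977 0.014     ]
nl [0.48031104 0.20129475 0.014     ]
fr [ 0.57151583 -0.02581495  0.014     ]
nl [0.47741932 0.22699203 0.014     ]
fl [0.61768236 0.19183479 0.014     ]
[ 0.52300881  0.08745273 -0.25259108 -0.01816838  0.00346148  0.00736275] [-1.6  0.1  0.9 -1.3 -0.6 -1.1  1.  -0.   0.1 -0.1  0.2 -0.2 -0.9  0.
 -2.  -2.9  1.2 -0.3  0.6 -3.2 -0.2 -3.6]
```

```bash
cat >> fit.py <<'E'
zz={6:0,7:.007,8:.007,9:0,10:.007}
def f(p,base=True):
    m=model(p[3]);r=[]
    for i,(c,n,u) in enumerate(obs):
        q=np.array(m[n]); 
        if i in zz: q=q+[p[4],p[5],0]; q[2]=zz[i]
        r+=list((proj(c,W(p,q))-u)*(1 if i not in zz else .7))
    return r
r=least_squares(lambda p:np.r_[f(p),p[4:]*200],[.53,.1,-.2,0,0,0]);P=r.x
E
python3 - <<'E'
from fit import *
print(P,np.round(f(P),1))
for n,q in dict(piv=(0,.075,.182),nose=(0,.001,.17),axle=(0,0,.112)).items(): print(n,W(P,q).round(4))
for i in (6,7,8,9,10):print(obs[i][1],plane(obs[i][0],obs[i][2],zz[i]).round(4))
E
```

```text
[ 0.52360562  0.08791297 -0.25159058 -0.02439929  0.00428889  0.00792041] [-1.6 -0.1  0.9 -1.5 -0.9 -1.1  0.8 -0.   0.3 -0.1 -0.  -0.1 -0.2  2.2
 -1.1 -1.   0.9  0.7 -0.1  1.1 -0.6 -0.9]
piv [0.5423 0.1606 0.182 ]
nose [0.5239 0.0889 0.17  ]
axle [0.5236 0.0879 0.112 ]
nr [0.437 0.019 0.   ]
nl [0.4837 0.2078 0.007 ]
fr [ 0.5757 -0.0214  0.007 ]
nl [0.4856 0.2087 0.    ]
fl [0.6233 0.1823 0.007 ]
```

```bash
python3 -m jog '[[0,0,0.2,0,0],[0,0,0.5,0,0],[0,0,0.87,0,0],[0.1,-0.15,0.87,-0.04,0],[0.2,-0.3,0.87,-0.08,0],[0.35,-0.5,0.87,-0.12,0],[0.5,-0.75,0.87,-0.16,0],[0.7,-1,0.87,-0.2,0],[0.7,-1,0.87,-0.235,0],[0.7,-1,0.87,-0.235,0]]'
python3 -m jog '[[0.1,-0.2,0,-0.04,0],[0.25,-0.4,0,-0.08,0],[0.4,-0.6,0,-0.12,0],[0.55,-0.8,0,-0.16,0],[0.7,-1,0,-0.2,0],[0.7,-1,0,-0.2356,0],[0.7,-1,0,-0.2356,0]]'
python3 -c "
from cell import sensors; s=sensors.observe(); print(s['t'],s['joint_positions'],s['wrist_force'])"
```

```text
t: 1.1
eef_pos: [0.3162, 0.4377, 0.336]
tcp_rot: [[-0.466, 0.885, -0.0], [0.885, 0.466, 0.0], [0.0, -0.0, -1.0]]
wrist_force: [-0.6, 0.4, -0.5]
gripper_width: 0.0175
grasp_force: 0.0
t: 1.8
eef_pos: [0.4205, 0.2889, 0.3357]
tcp_rot: [[0.247, 0.969, -0.0], [0.969, -0.247, -0.0], [-0.0, -0.0, -1.0]]
wrist_force: [0.1, 0.7, -1.2]
gripper_width: 0.0005
grasp_force: 0.0
1.8 [-56.75582237   6.18422458  20.65077068  98.91682374  -2.25238852
  75.33086768 -49.97209411] [ 0.13196433  0.73723918 -1.24233116]
```

```bash
python3 -m jog '[[0.2,-0.25,0,0,0],[0.4,-0.5,0,0,0],[0.6,-0.75,0,0,0],[0.75,-1,0,0,0],[0.75,-1,0,0,0]]'
python3 -m jog '[[0,-0.05,0,0,0],[0,-0.095,0,0,0],[0,-0.095,-0.15,0,0],[0,-0.095,-0.3,0,0],[0,-0.095,-0.3,0,0]]'
python3 - <<'E'
from cell import sensors, imaging
import cv2, numpy as np, pickle
d={}
for n in ('scene','side'): d[n]=imaging.read_camera(n)
pickle.dump(d,open('d1.pkl','wb'))
a=cv2.resize(d['scene']['color'][80:280,245:380],None,fx=3,fy=3,interpolation=2)
b=cv2.resize(d['side']['color'][110:310,250:380],None,fx=3,fy=3,interpolation=2)
cv2.imwrite('pics/c1.png',np.hstack([a,b])[:,:,::-1])
E
```

```text
t: 2.3
eef_pos: [0.535, 0.1346, 0.3356]
tcp_rot: [[0.247, 0.969, 0.0], [0.969, -0.247, -0.002], [-0.002, 0.001, -1.0]]
wrist_force: [0.0, -0.2, -0.4]
gripper_width: 0.0008
grasp_force: 0.0
t: 2.8
eef_pos: [0.5315, 0.125, 0.2888]
tcp_rot: [[0.245, 0.97, -0.004], [0.97, -0.245, -0.001], [-0.002, -0.003, -1.0]]
wrist_force: [0.7, 0.7, 0.5]
gripper_width: 0.0003
grasp_force: 0.0
```

View pics/c1.png

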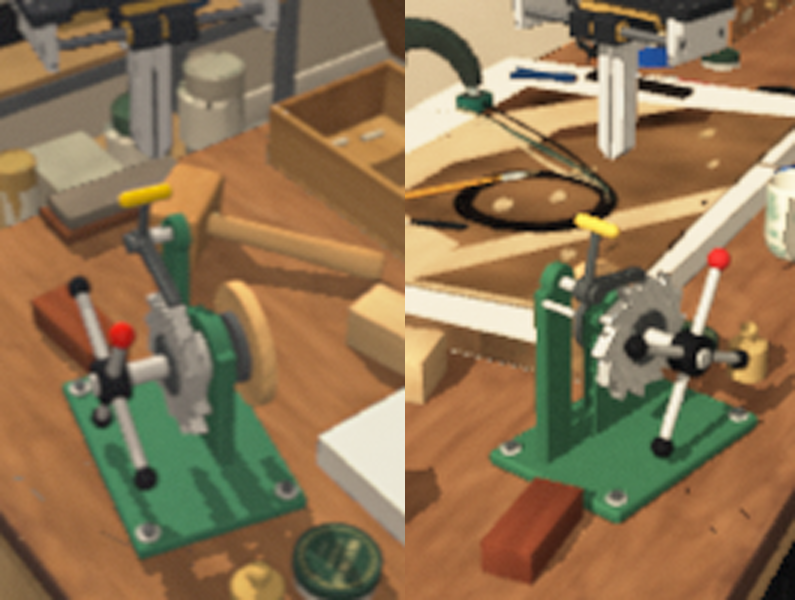

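The closed fingers hang above and to the right of the crossbar. The fingertip is at about (296,132) in the scene view and (320,163) in the side view, with the pawl still seated.

```bash
python3 - <<'E'
from fit import *
from cell import sensors
X=sensors.observe()['eef_pos']; print(X,proj(S,X),proj(D,X),tri(S,(295.7,131.8),D,(320,162))[0])
E
python3 -m jog '[[0,0,-0.15,0,0],[0,0,-0.3,0,0],[0,0,-0.45,0,0],[0,0,-0.54,0,0],[0,0,-0.54,0,0]]'
```

```text
[0.53292152 0.12487712 0.29153982] [296.03681368 128.3904321 ] [320.05842413 160.72081374] [0.53214795 0.12320027 0.28610634]
t: 3.4
eef_pos: [0.5328, 0.1244, 0.2094]
tcp_rot: [[0.248, 0.969, -0.001], [0.969, -0.248, -0.0], [-0.001, -0.001, -1.0]]
wrist_force: [-0.3, -0.1, -0.1]
gripper_width: 0.0009
grasp_force: 0.0
```

```bash
python3 -m jog '[[0.01,0.035,0,0,0],[0.018,0.07,0,0,0],[0.026,0.1,0,0,0],[0.033,0.13,0,0,0],[0.041,0.16,0,0,0],[0.049,0.19,0,0,0],[0.057,0.22,0,0,0],[0.064,0.25,0,0,0],[0.072,0.28,0,0,0],[0.08,0.31,0,0,0]]'
python3 -m jog '[[0.008,0.03,0,0,0],[0.015,0.06,0,0,0],[0.023,0.09,0,0,0],[0.031,0.12,0,0,0],[0.038,0.15,0,0,0],[0.046,0.18,0,0,0],[0.05,0.2,0,0,0],[0.05,0.2,0,0,0],[0.05,0.2,0,0,0],[0.05,0.2,0,0,0]]'
python3 - <<'E'
from cell import sensors, imaging
import cv2, numpy as np, pickle
d={}
for n in ('scene','side'): d[n]=imaging.read_camera(n)
pickle.dump(d,open('d2.pkl','wb'))
a=cv2.resize(d['scene']['color'][80:280,245:380],None,fx=3,fy=3,interpolation=2)
b=cv2.resize(d['side']['color'][110:310,250:380],None,fx=3,fy=3,interpolation=2)
cv2.imwrite('pics/c2.png',np.hstack([a,b])[:,:,::-1])
E
```

```text
t: 4.4
eef_pos: [0.5452, 0.171, 0.2099]
tcp_rot: [[0.249, 0.969, -0.0], [0.969, -0.249, -0.0], [-0.0, -0.0, -1.0]]
wrist_force: [-0.3, 0.0, -0.1]
gripper_width: 0.0003
grasp_force: 0.1
t: 5.4
eef_pos: [0.5527, 0.2004, 0.21]
tcp_rot: [[0.249, 0.968, -0.0], [0.968, -0.249, -0.0], [-0.0, -0.0, -1.0]]
wrist_force: [-0.7, -0.6, -0.1]
gripper_width: 0.0006
grasp_force: 0.0
```

View pics/c2.png

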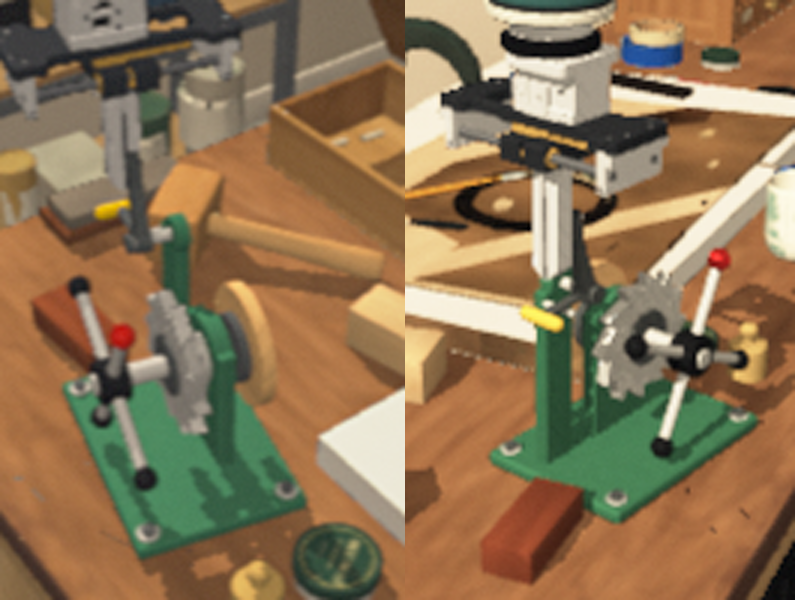

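The pawl now lies thrown back, with its nose upright and the crossbar low on the left at (541,318) in the crop. The wheel has not moved. I'll lift out and go to the right of the red ball.

```bash
python3 -m jog '[[0,0,0.2,0,0],[0,0,0.45,0,0],[0,0,0.8,0,0],[0,0,0.8,0,0],[-0.15,-0.25,0.8,0,0],[-0.3,-0.5,0.8,0,0],[-0.45,-0.75,0.8,0,0],[-0.66,-1,0.8,0,0],[-0.66,-1,0.8,0,0],[-0.66,-1,0.8,0,0]]'
python3 -m jog '[[0,-0.09,0,0,0],[0,-0.09,-0.25,0,0],[0,-0.09,-0.5,0,0],[0,-0.09,-0.75,0,0],[0,-0.09,-0.95,0,0],[0,-0.09,-1,0,0],[0,-0.09,-1,0,0],[0,-0.09,-1,0,0]]'
```

```text
t: 6.5
eef_pos: [0.4534, 0.0503, 0.3304]
tcp_rot: [[0.25, 0.968, 0.001], [0.968, -0.25, 0.002], [0.002, 0.001, -1.0]]
wrist_force: [-0.2, 1.1, 0.6]
gripper_width: 0.0002
grasp_force: 0.0
t: 7.3
eef_pos: [0.4545, 0.0371, 0.1811]
tcp_rot: [[0.249, 0.969, 0.001], [0.969, -0.249, -0.0], [0.0, 0.001, -1.0]]
wrist_force: [-0.9, 0.2, -0.3]
gripper_width: 0.0005
grasp_force: 0.0
```

```bash
python3 -m jog '[[0.006,0.025,0,0,0],[0.012,0.05,0,0,0],[0.02,0.075,0,0,0],[0.026,0.1,0,0,0],[0.032,0.125,0,0,0],[0.038,0.15,0,0,0],[0.045,0.175,0,0,0],[0.051,0.2,0,0,0],[0.058,0.225,0,0,0],[0.064,0.25,0,0,0],[0.07,0.27,0,0,0],[0.075,0.29,0,0,0],[0.078,0.305,0,0,0],[0.078,0.305,0,0,0],[0.078,0.305,0,0,0],[0.078,0.305,0,0,0]]'
python3 - <<'E'
from fit import *
from cell import sensors, imaging
d={n:imaging.read_camera(n) for n in ('scene','side')}
u={}
for n,R in (('scene',(255,160,350,270)),('side',(270,170,380,290))):
    m,b=blobs(d[n],(0,190,150),(6,255,255),R); print(n,b); u[n]=max(b,key=lambda q:q[1][4])[0]
X=tri(S,u['scene'],D,u['side'])
q=X[0]-[P[0],P[1],.112];c,s=np.cos(P[2]),np.sin(P[2]);y=-s*q[0]+c*q[1];x=c*q[0]+s*q[1]
print(X,x,y,q[2],'wheel',np.arctan2(y,q[2])+np.radians(25))
a=cv2.resize(d['scene']['color'][80:280,245:380],None,fx=3,fy=3,interpolation=2)
b=cv2.resize(d['side']['color'][110:310,250:380],None,fx=3,fy=3,interpolation=2)
cv2.imwrite('pics/c3.png',np.hstack([a,b])[:,:,::-1])
E
```

```text
t: 8.9
eef_pos: [0.4653, 0.0829, 0.1799]
tcp_rot: [[0.249, 0.969, -0.0], [0.969, -0.249, 0.0], [0.0, -0.0, -1.0]]
wrist_force: [0.5, -1.4, -0.7]
gripper_width: 0.0007
grasp_force: 0.0
scene []Traceback (most recent call last):
  File "<stdin>", line 6, in <module>
ValueError: max() iterable argument is empty
```

```bash
python3 -m jog '[[-0.02,-0.08,0,0,0],[-0.04,-0.16,0,0,0],[-0.04,-0.16,0.25,0,0],[-0.04,-0.16,0.5,0,0],[-0.04,-0.16,0.75,0,0],[-0.04,-0.16,1,0,0],[-0.04,-0.16,1,0,0],[-0.04,-0.16,1,0,0]]'
cat > look.py <<'E'
import sys
from fit import *
from cell import sensors, imaging
d={n:imaging.read_camera(n) for n in ('scene','side')}
a=cv2.resize(d['scene']['color'][80:280,245:380],None,fx=3,fy=3,interpolation=2)
b=cv2.resize(d['side']['color'][110:310,250:380],None,fx=3,fy=3,interpolation=2)
cv2.imwrite(sys.argv[1],np.hstack([a,b])[:,:,::-1])
u={}
for n,R in (('scene',(255,160,350,270)),('side',(270,170,380,290))):
    m,b=blobs(d[n],(0,190,150),(6,255,255),R); u[n]=max(b,key=lambda q:q[1][4])[0]
X=tri(S,u['scene'],D,u['side'])
q=X[0]-[P[0],P[1],.112];c,s=np.cos(P[2]),np.sin(P[2]);y=-s*q[0]+c*q[1];x=c*q[0]+s*q[1]
print(u,X,x,y,q[2],'wheel',np.arctan2(y,q[2])+np.radians(25))
E
python3 look.py pics/c3.png
```

```text
t: 9.8
eef_pos: [0.4593, 0.058, 0.3302]
tcp_rot: [[0.25, 0.968, 0.001], [0.968, -0.25, 0.001], [0.001, 0.001, -1.0]]
wrist_force: [0.4, -0.1, -0.7]
gripper_width: 0.0002
grasp_force: 0.0
{'scene': array([279.45, 177.94]), 'side': array([345.77, 197.63])} (array([0.47004061, 0.10309067, 0.19672271]), [0.000240504146589225, 0.0002405041465892624]) -0.05565706904455357 0.0013651391514551102 0.08472270778335035 wheel 0.45244394424908385
```

View pics/c3.png

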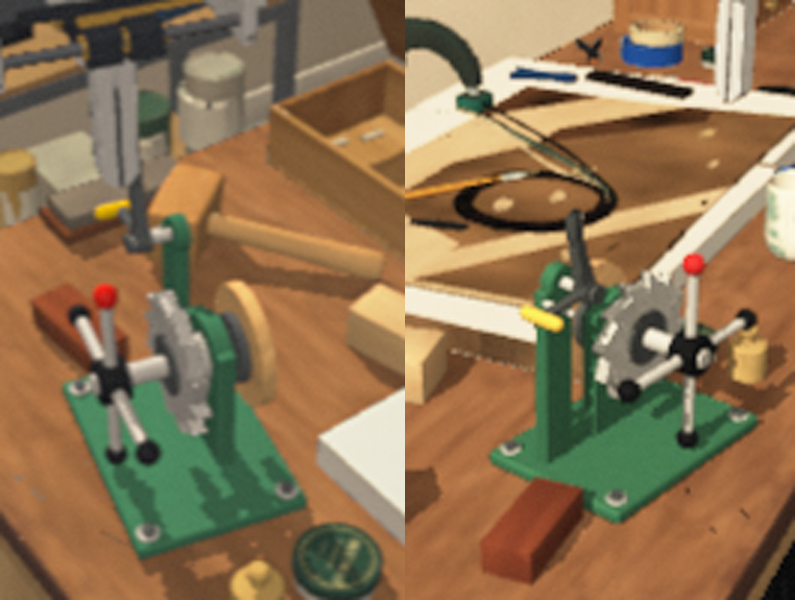

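The red spoke is upright (wheel about 0.43–0.45) and the pawl still lies back. I'll return over the fork, let down into it and tip right.

```bash
python3 -m jog '[[0.15,0.24,0,0,0],[0.3,0.48,0,0,0],[0.45,0.7,0,0,0],[0.62,0.95,0,0,0],[0.62,0.95,0,0,0],[0.62,0.95,0,0,0]]'
python3 -m jog '[[0,0,-0.2,0,0],[0,0,-0.4,0,0],[0,0,-0.6,0,0],[0,0,-0.75,0,0],[0,0,-0.8,0,0],[0,0,-0.8,0,0]]'
```

```text
t: 10.5
eef_pos: [0.5522, 0.2012, 0.328]
tcp_rot: [[0.248, 0.969, -0.002], [0.969, -0.248, -0.002], [-0.003, -0.002, -1.0]]
wrist_force: [0.3, 1.1, 0.8]
gripper_width: 0.0003
grasp_force: 0.0
t: 11.1
eef_pos: [0.5519, 0.2004, 0.2096]
tcp_rot: [[0.25, 0.968, -0.001], [0.968, -0.25, -0.001], [-0.001, -0.001, -1.0]]
wrist_force: [-0.4, -0.1, 0.4]
gripper_width: 0.0006
grasp_force: 0.0
```

```bash
python3 -m jog '[[-0.008,-0.03,0,0,0],[-0.015,-0.06,0,0,0],[-0.023,-0.09,0,0,0],[-0.031,-0.12,0,0,0],[-0.038,-0.15,0,0,0],[-0.046,-0.18,0,0,0],[-0.054,-0.21,0,0,0],[-0.062,-0.24,0,0,0],[-0.069,-0.27,0,0,0],[-0.077,-0.3,0,0,0]]'
python3 -m jog '[[-0.008,-0.03,0,0,0],[-0.015,-0.06,0,0,0],[-0.023,-0.09,0,0,0],[-0.031,-0.12,0,0,0],[-0.038,-0.15,0,0,0],[-0.046,-0.18,0,0,0],[-0.054,-0.21,0,0,0],[-0.054,-0.21,0,0,0],[-0.054,-0.21,0,0,0]]'
python3 look.py pics/c4.png
```

```text
t: 12.1
eef_pos: [0.5407, 0.156, 0.2099]
tcp_rot: [[0.249, 0.969, -0.0], [0.969, -0.249, -0.0], [-0.0, -0.0, -1.0]]
wrist_force: [0.1, 0.2, 0.4]
gripper_width: 0.0004
grasp_force: 0.1
t: 13.0
eef_pos: [0.5327, 0.1249, 0.21]
tcp_rot: [[0.249, 0.969, -0.0], [0.969, -0.249, 0.0], [0.0, -0.0, -1.0]]
wrist_force: [0.1, 0.4, 0.0]
gripper_width: 0.0002
grasp_force: 0.0
{'scene': array([279.45, 177.94]), 'side': array([345.77, 197.63])} (array([0.47004061, 0.10309067, 0.19672271]), [0.000240504146589225, 0.0002405041465892624]) -0.05565706904455357 0.0013651391514551102 0.08472270778335035 wheel 0.45244394424908385
```

View pics/c4.png

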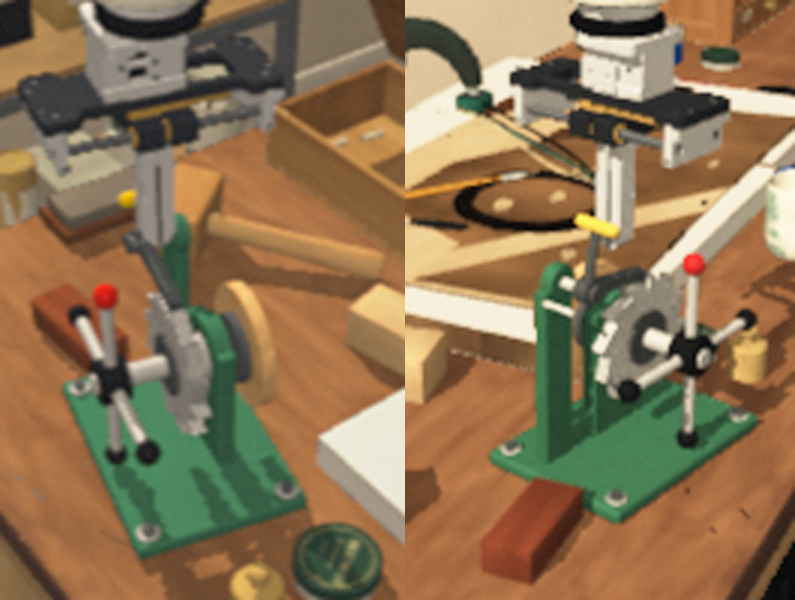

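The pawl is down, with the crossbar at (597,226) in the side crop, where it was when seated. I'll lift clear and compare the crossbar numerically with the start.

```bash
python3 -m jog '[[0,0,0.1,0,0],[0,0,0.3,0,0],[0,0,0.55,0,0],[0,0,0.8,0,0],[0,0,0.8,0,0],[0,0,0.8,0,0],[0,0,0.8,0,0],[0,0,0.8,0,0]]'
python3 - <<'E'
from fit import *
from cell import imaging
d0=pickle.load(open('d.pkl','rb'))
for n,R in (('scene',(270,135,310,155)),('side',(295,172,335,200))):
    c=imaging.read_camera(n)
    for k in (d0[n],c):
        m,b=blobs(k,(20,140,100),(36,255,255),R,15); print(n,b)
    x0,y0,x1,y1=R; print(np.abs(d0[n]['color'][y0:y1,x0:x1].astype(int)-c['color'][y0:y1,x0:x1]).mean())
E
```

```text
t: 13.9
eef_pos: [0.5323, 0.1249, 0.3289]
tcp_rot: [[0.249, 0.969, -0.002], [0.969, -0.249, -0.001], [-0.001, -0.001, -1.0]]
wrist_force: [0.0, -0.1, -0.1]
gripper_width: 0.0004
grasp_force: 0.0
scene [(array([292.77, 144.75]), array([284, 141,  18,   8,  91], dtype=int32))]
scene [(array([292.73, 144.7 ]), array([284, 141,  18,   8,  92], dtype=int32))]
1.1308333333333334
side [(array([313.28, 184.68]), array([307, 181,  14,   8,  69], dtype=int32))]
side [(array([313.27, 184.68]), array([307, 181,  14,   8,  71], dtype=int32))]
11.495238095238095
```

The crossbar is back in its seated position to within 0.05 px, so the pawl is fully down.

```bash
python3 -c "
from cell import job_done; print(job_done())"
```

```text
the job is handed in; nothing more can be done
None
```

The job is handed in: I threw the pawl back, turned the wheel back one notch (camera reading about 0.45 rad, red spoke upright), and tipped the pawl back in. Its crossbar is within 0.05 px of its seated position, and I never touched the three bystanders.

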